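Put three things back in their own trays

TASK

The three things on the tool cabinet are in each other's places: put the tape measure upright between the lugs of its oblong black cradle, the charger in the square wooden tray and the wooden cord winder in the round steel dish, each flat on the floor of its tray. The cork pad is free for setting one of them aside meanwhile (the winder lifts only straight up out of the cradle). Keep the three right way up, and leave the tin of screws, the clamp and the pencil where they are.

Things in the scene. Friction and masses are not known exactly. Their poses are not given: they have to be found in the camera images.
- winder: H-shaped plain wooden cord winder lying flat, 64 x 80 mm and 34 mm tall, 70 to 140 g; seen from above two 64 x 22 mm end bars joined by a waist 43 mm wide (along x) and 36 mm long. It starts in the cradle, whose two lugs stand in its side notches, so it comes out only straight up. Origin: centre of its underside, z up, y along the 80 mm length; clear to grip across the waist (43 mm) above the lugs, or across an end bar (64 mm)
- tape_measure: tape measure standing upright, 35 mm thick (along its x), 70 mm long (y), 66 mm tall, 0.15 to 0.3 kg; starts in the square tray. Origin: centre of its underside, z up; grip across the 35 mm thickness
- charger: black plug-in charger lying flat, 78 mm long over the prongs (along its x), 48 mm wide (y), 36 mm tall, 80 to 170 g; starts in the round dish at any yaw. Origin: underside, middle of the 78 mm length, z up. The solid body reaches from x = -3 to +39 mm, the plug end and prongs lie toward -x; grip the body across its 48 mm width at x = +18 mm
- cradle: tape measure cradle, black oblong tray fixed to the surface, outer 86 (x) x 108 mm (y), walls 4 mm thick with their top at z = 18 mm, floor 8 mm above the surface. From the middle of each long wall a lug, 18 mm long in y, reaches inward, top at z = 20 mm; the lugs leave a 52 mm gap along x. The tape measure stands between the lugs, its 70 mm length along the cradle's y, and so reaches the floor. Origin: centre of its underside
- square_tray: plain square wooden tray fixed to the surface, outer 108 x 108 mm, inner 100 x 100 mm, wall top at z = 18 mm, floor 8 mm above the surface. Origin: centre of its underside, x and y along its sides
- dish: round steel parts dish fixed to the surface, outer diameter 134 mm, inner about 120 mm at the floor, rim at z = 18 mm, floor 8 mm above the surface. Origin: centre of its underside
- pad: square cork pad fixed to the surface, 100 x 100 mm, 8 mm thick, empty at the start: the free spot. Origin: centre of its underside
- screw_tin: open tin of screws, 68 mm across and 49 mm tall, a bystander that stays where it is. Origin: centre of its underside
- clamp: black spring clamp lying flat, 55 x 90 x 17 mm, a bystander that stays where it is. Origin: centre of its underside
- pencil: pencil lying on the lid of the closed card box (118 x 150 mm, 66 mm tall, fixed) at the back right, 13 mm wide, 148 mm long (y), 8 mm thick, a bystander that stays where it is. Origin: centre of its underside

How it is judged (in metres and radians):
At the end, for the whole second after the job is handed in: Tape measure on the cradle's floor (centres within 22 mm), charger on the square tray's floor (origins within 32 mm), winder on the dish's floor (centres within 16 mm); each underside less than 13 mm above the surface, tilted under 0.15 rad, at rest and released (horizontal distance between tape_measure and cradle below 0.022 m and height (world z) of each of tape_measure, charger, winder below 0.013 m and angle between each of tape_measure, charger, winder's own z axis and vertical below 0.15 rad and linear speed of each of tape_measure, charger, winder below 0.02 m/s and horizontal distance between charger and square_tray below 0.032 m and horizontal distance between winder and dish below 0.016 m); the robot touches nothing.
It fails at once if the tin of screws moved by more than 20 mm (distance of screw_tin from where it was at the start of the episode above 0.02 m).
It fails at once if the spring clamp moved by more than 20 mm (distance of clamp from where it was at the start of the episode above 0.02 m).
It fails at once if the pencil moved by more than 20 mm (distance of pencil from where it was at the start of the episode above 0.02 m).
It fails at once if the winder, tape measure or charger tipped by more than 0.8 rad (angle between any of winder, tape_measure, charger's own z axis and vertical above 0.8 rad).
It also fails if it takes over 104 s, if anything falls off the work surface, if the arm or the gripper's body presses on something with over 40 N, if the wrist force passes 120 N, or if a joint passes its speed limit or range.

ROBOT

A 6-joint arm with a two-finger parallel gripper is mounted at the origin on a cart in front of the work surface, level with it; the furniture and walls round the work are solid. World frame = base frame: x ahead of the robot, y to its left, z up, the work surface at z = 0. Lengths are in mm, angles in rad, forces in N, time in s.
With the tool pointing down it reaches from about 350 to 775 mm from the base axis. Payload 7.3 kg.
Tool frame: the origin (TCP) lies at the very end of the fingers, on their centre line; the grasp point (between the pads) lies 19 mm behind it; x points along the fingers, z is the direction in which the jaws open and shut, and the axes are right-handed (so a half turn about x gives the same grasp; the last joint's range is limited). The gripper opens to 92 mm and grips with 3 to 60 N. Pads are 19 mm wide; open, the fingers measure 130 mm over their backs; the gripper's body (75 mm by 190 mm) begins 47 mm behind the grasp point.
Start: joints at [1.12, 0.342, 1.524, -0, 1.275, -0.146], TCP at [157.539, 500.826, 226.741] pointing down, gripper open.
Joint ranges: [-2.53, 2.53], [-0.77, 2.02], [0.04, 2.7], [-1, 4.14], [0.28, 2.66], [-3.11, 3.11]. Speed limits (rad/s): [2.57, 2.57, 3.14, 3.14, 3.14, 3.14].

INTERFACE

Orientations are given as [roll, pitch, yaw] about the fixed x, y, z axes, in that order (R = Rz(yaw) Ry(pitch) Rx(roll)).
In Python, from plant import * gives the robot as it stands.
- The arm moves only by the tool carry_out, never from a script. Its argument "rows" is a list of rows, each a list of 4 numbers: the shift along the world's x, y, z in mm, then the turn about the world's z in degrees. In form: [[x, y, z, twist], ...]. A call has 1 to 20 rows; each row is the pose to reach, as a shift and turn from the pose measured when the call began; what a row does not reach only later rows make up. A row lasts 1/12 s, in which the tool goes at most 41.7 mm and 7.16 degrees, less where a joint would pass 70% of its speed; a pose out of reach is approached as far as the arm can. A call with a gripper value outside its range is refused whole. "hand" is the finger opening in mm, from 0 to 91.8, set as the call begins (left out, the last holds). The fingers move at their own pace and stop on an object; the grip force is fixed at half the most. Time passes only in rows, so rows that repeat a pose let the fingers close. It gives the time, the measured TCP pose, the force and the opening at its end, in the units of the state.
- get_obs(): the state, without advancing time (a new reading comes with each control period).
- capture(name): name is "scene" or "side" or "wrist"; returns the picture (400x640x3 uint8, red, green, blue); there is no depth.
- camera_info(name): a dict with "camera_matrix" (3x3 intrinsics, pixels), "pose" (4x4, takes a point from camera to world coordinates); the wrist camera has in their place "mount" (4x4, takes a point from camera to tool coordinates, whose origin is the TCP and whose axes are the tool frame's). Camera axes: x right, y down, z forward; pixel columns grow to the right and rows downward; lengths in mm; the calibration is good to about 2 mm. The wrist camera is an equidistant fisheye: a pixel r from the principal point sees the ray r / f radians off the axis. A picture is of the moment at which its call begins: read the wrist's pose just before it. camera_info takes no time and is no camera call.
- close_job(): hands the job in, once; it reports no verdict.
The state is a dict: "time": time; "joint_positions": joint angles; "dq": joint speeds; "tau": joint torques, N m; "tool_pos": TCP position; "tcp_rot": TCP orientation; "contact_force": force on the tool from outside, world axes, zero at the start; "moment": the same for the moment, N m; "grip_width": finger opening in mm.
Only numpy, scipy, OpenCV 4.12 (cv2) and the standard library are available. Lean on these libraries where they do the work, as an engineer would, in place of code of your own. Each camera call takes 0.05 s, during which the arm holds its last target. There are 200 camera calls.

## Working session

There is one attempt and no reset: what is moved stays moved. The work goes in short steps, Python scripts to look and compute and a tool call to move; the robot and the scene stay as the last step left them, time stands still between calls to the robot, and variables do not carry over. Pictures are saved under pics/ and viewed, about 12 in all and at most 16, crops included, and the job is handed in when it is done.

Besides the shell and the picture viewer there is one more tool, called after "Emit:" as name(argument=value, ...) on one line, values as JSON. carry_out: Moves the arm, as the interface text tells. Its arguments: {"type":"object","properties":{"rows":{"type":"array"},"hand":{"type":"number"}},"required":["rows"]}

```bash
mkdir -p pics; ls; python3 - <<'E'
from plant import *
import cv2,numpy as np
np.set_printoptions(precision=3,suppress=True)
print(get_obs())
for n in ("scene","side","wrist"):
    i=camera_info(n); print(n,i)
    cv2.imwrite(f"pics/a_{n}.png",capture(n)[:,:,::-1])
E
```

```text
pics
{'time': 0.0, 'joint_positions': array([ 1.12 ,  0.343,  1.525, -0.   ,  1.275, -0.146]), 'dq': array([0.002, 0.   , 0.001, 0.001, 0.   , 0.002]), 'tau': array([ -0.001, -43.123, -24.422,   0.072,   0.056,  -0.   ]), 'tool_pos': array([157.357, 500.42 , 226.018]), 'tcp_rot': array([ 3.028,  1.569, -1.99 ]), 'contact_force': array([ 1.113,  0.037, -0.109]), 'moment': array([-0.038, -0.034, -0.   ]), 'grip_width': 91.75859756507501}
scene {'camera_matrix': array([[445.039,   0.   , 327.187],
       [  0.   , 445.039, 202.661],
       [  0.   ,   0.   ,   1.   ]]), 'pose': array([[   0.081,   -0.725,    0.684, -116.825],
       [  -0.997,   -0.048,    0.067, -215.569],
       [  -0.016,   -0.687,   -0.726,  740.217],
       [   0.   ,    0.   ,    0.   ,    1.   ]])}
side {'camera_matrix': array([[513.296,   0.   , 318.913],
       [  0.   , 513.296, 194.918],
       [  0.   ,   0.   ,   1.   ]]), 'pose': array([[   0.155,   -0.75 ,    0.643,  -95.602],
       [  -0.988,   -0.121,    0.097, -233.258],
       [   0.005,   -0.651,   -0.759,  807.238],
       [   0.   ,    0.   ,    0.   ,    1.   ]])}
wrist {'camera_matrix': array([[309.707,   0.   , 321.764],
       [  0.   , 309.707, 195.819],
       [  0.   ,   0.   ,   1.   ]]), 'mount': array([[  -0.   ,   -0.253,    0.967, -158.784],
       [   0.   ,   -0.967,   -0.253,   66.776],
       [   1.   ,    0.   ,    0.   ,   -1.039],
       [   0.   ,    0.   ,    0.   ,    1.   ]])}
```

View pics/a_scene.png

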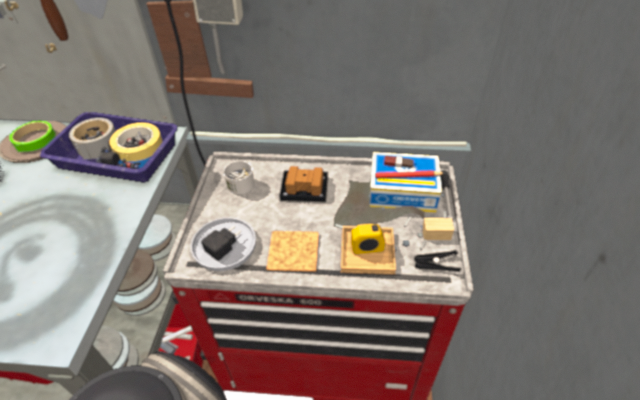

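View pics/a_side.png

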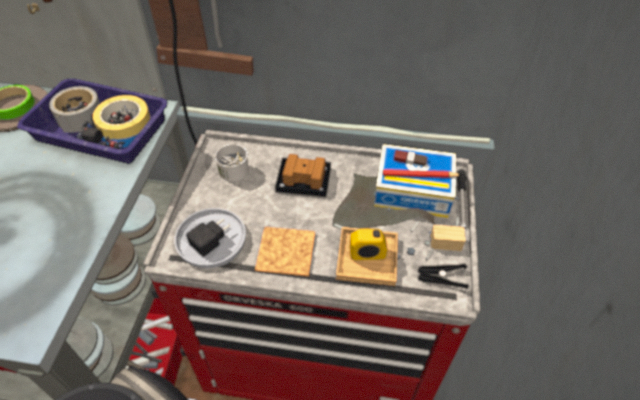

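The pictures show the dish with the charger at about (224,243) in the scene view. The pad is at (293,251), the tray with the tape at (368,240), and the cradle with the winder at (304,183). The tin is at (238,178) and the clamp at (437,261).

```bash
cat > h.py <<'E'
from plant import *
import cv2,numpy as np
from scipy.spatial.transform import Rotation as R
np.set_printoptions(precision=3,suppress=True)
def ray(n,uv,T=None):
    i=camera_info(n); K=i["camera_matrix"]; u,v=(uv[0]-K[0,2])/K[0,0],(uv[1]-K[1,2])/K[1,1]
    if n=="wrist":
        r=np.hypot(u,v); s=np.sinc(r/np.pi); d=np.array([u*s,v*s,np.cos(r)]); P=T@i["mount"]
    else: d=np.array([u,v,1]); P=i["pose"]
    d=P[:3,:3]@d; return P[:3,3],d/np.linalg.norm(d)
def tool(o=None):
    o=o or get_obs(); T=np.eye(4); T[:3,:3]=R.from_euler("xyz",o["tcp_rot"]).as_matrix(); T[:3,3]=o["tool_pos"]; return T
def plane(n,uv,z,T=None):
    p,d=ray(n,uv,T); return (p+d*(z-p[2])/d[2])[:2]
def tri(a,b):
    A=np.zeros((3,3)); y=np.zeros(3)
    for p,d in(a,b):
        M=np.eye(3)-np.outer(d,d); A+=M; y+=M@p
    return np.linalg.solve(A,y)
E
python3 - <<'E'
from h import *
T=tool(); print(T)
S=dict(dish=(224,243,15),charger=(219,240,40),pad=(293,251,8),tray=(368,249,13),tape=(368,226,74),cradle=(304,185,18),winder=(304,176,42),tin=(238,167,49),clamp=(437,261,10),boxcorner=(371,183,66),boxbackright=(438,157,66))
for k,(u,v,z) in S.items(): print(k,plane("scene",(u,v),z))
E
```

```text
[[ -0.     -0.954   0.3   157.413]
 [ -0.001   0.3     0.954 500.539]
 [ -1.      0.     -0.001 226.211]
 [  0.      0.      0.      1.   ]]
dish [437.132  55.505]
charger [424.905  58.111]
pad [431.642 -89.182]
tray [ 443.512 -242.575]
tape [ 453.053 -239.306]
cradle [616.049 -90.935]
winder [621.036 -91.645]
tin [634.181  63.984]
clamp [ 425.163 -380.687]
boxcorner [ 582.922 -243.905]
boxbackright [ 678.663 -395.996]
```

View pics/a_wrist.png

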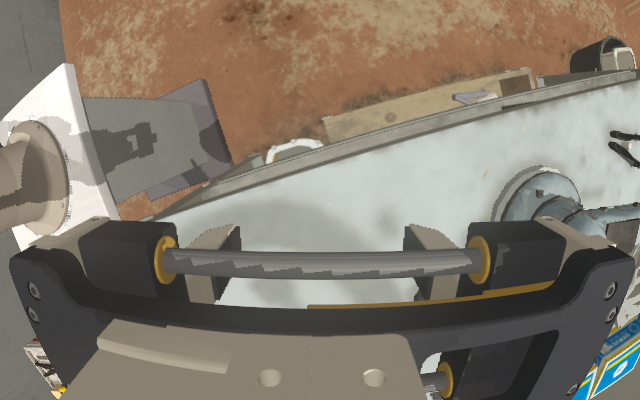

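The wrist view shows the gripper across the lower half, with the region beyond its bar in clear view. I'll go above the cabinet.

Emit:
carry_out(rows=[[443, -590, 20, 17.4], [443, -590, 20, 17.4], [443, -590, 20, 17.4], [443, -590, 20, 17.4], [443, -590, 20, 17.4], [443, -590, 20, 17.4], [443, -590, 20, 17.4], [443, -590, 20, 17.4], [443, -590, 20, 17.4], [443, -590, 20, 17.4], [443, -590, 20, 17.4], [443, -590, 20, 17.4], [443, -590, 20, 17.4], [443, -590, 20, 17.4], [443, -590, 20, 17.4], [443, -590, 20, 17.4], [443, -590, 20, 17.4], [443, -590, 20, 17.4], [443, -590, 20, 17.4], [443, -590, 20, 17.4]])

```text
time: 1.82
tool_pos: [600.7, -91.2, 244.8]
tcp_rot: [1.785, 1.569, -2.932]
contact_force: [-0.2, 0.0, -0.8]
grip_width: 91.8
```

```bash
python3 - <<'E'
from h import *
T=tool(); print(get_obs()["time"],T); np.save("T1.npy",T)
cv2.imwrite("pics/w1.png",capture("wrist")[:,:,::-1])
E
```

```text
1.8167 [[ -0.002  -1.      0.004 600.657]
 [ -0.      0.004   1.    -91.169]
 [ -1.      0.002  -0.    244.76 ]
 [  0.      0.      0.      1.   ]]
```

View pics/w1.png

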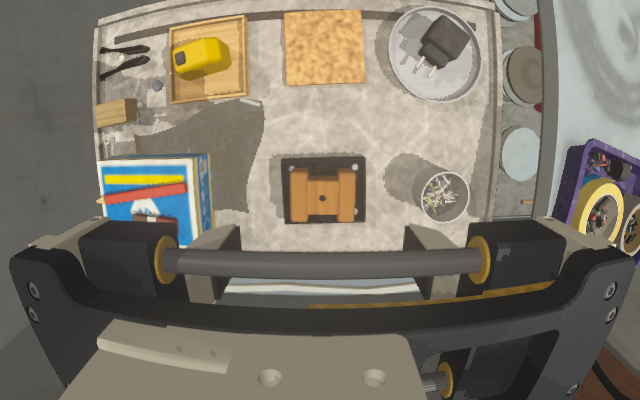

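This view shows every place. The tape is at (200,60) in its tray (207,59), the pad at (323,47) and the dish at (434,53). The charger's body is near (447,37) with its prongs pointing lower-left. The cradle with the winder is at (323,192). I'll take a second view from a shifted place to get heights.

Emit:
carry_out(rows=[[-50, 110, 0, 0], [-50, 110, 0, 0], [-50, 110, 0, 0], [-50, 110, 0, 0], [-50, 110, 0, 0], [-50, 110, 0, 0]])

```text
time: 2.37
tool_pos: [549.8, 20.9, 245.8]
tcp_rot: [2.076, 1.569, -2.637]
contact_force: [-1.2, 0.1, -0.8]
grip_width: 91.6
```

```bash
python3 - <<'E'
from h import *
T=tool(); print(get_obs()["time"],T[:3,3]); np.save("T2.npy",T)
b=capture("wrist")[:,:,::-1];cv2.imwrite("pics/w2.png",b)
a=cv2.imread("pics/w1.png"); 
# two views, upper parts enlarged, stacked
cv2.imwrite("pics/w12.png",np.vstack([cv2.resize(a[0:235,150:500],None,fx=1.25*1.8,fy=1.25)if 0 else cv2.resize(a[0:120,120:520],None,fx=2,fy=2),cv2.resize(b[0:170,120:520],None,fx=2,fy=2)]))
E
```

```text
2.3667 [549.793  20.944 245.755]
```

View pics/w2.png

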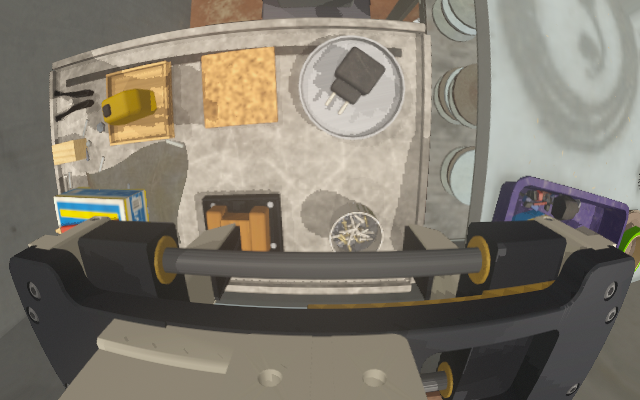

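```bash
python3 - <<'E'
from h import *
a=cv2.imread("pics/w1.png");b=cv2.imread("pics/w2.png")
z=lambda i,x,y,w,h,f:cv2.resize(i[y:y+h,x:x+w],None,fx=f,fy=f,interpolation=cv2.INTER_CUBIC)
top=np.hstack([z(a,380,0,100,70,4),z(b,300,30,100,70,4)])
bot=np.hstack([z(a,270,150,100,75,4),z(a,160,10,100,75,4)])
cv2.imwrite("pics/z.png",np.vstack([top,bot]))
E
```

```text
(no output)
```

View pics/z.png

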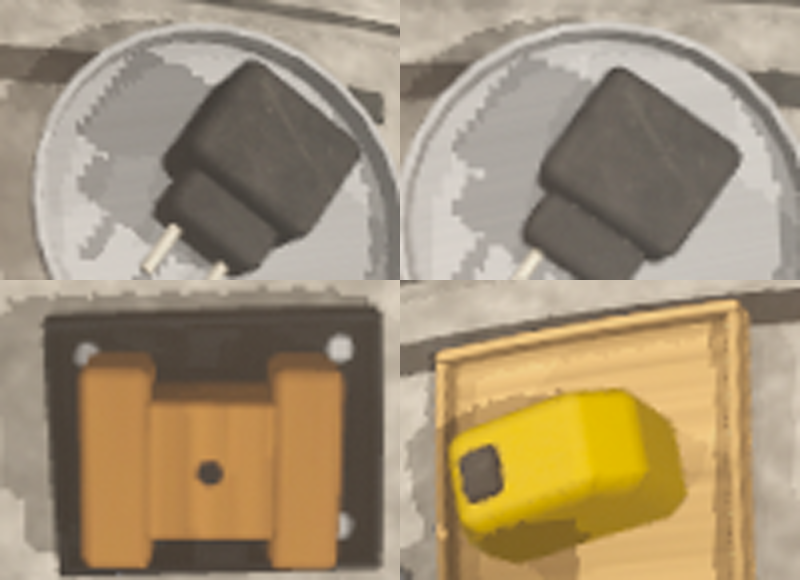

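The crops show the charger's top corners in both views, the winder's two bars with its centre hole at (322,198), and the tape's top as a yellow block turned a few degrees.

```bash
python3 - <<'E'
from h import *
T1=np.load("T1.npy");T2=np.load("T2.npy")
def m(name,A,B):
    P=np.array([tri(ray("wrist",p,T1),ray("wrist",q,T2)) for p,q in zip(A,B)])
    print(name,P,"mean",P.mean(0)); return P
c=m("charger",[(443.2,15.5),(470,37.5),(455,59.2),(430,36.2)],[(355,47),(385,68.8),(366.2,94.5),(335.8,76.2)])
m("dish",[(434.5,54)],[(351.5,87)])
m("pad",[(283,11),(365,13),(364,82),(287,85)],[(202,54),(274,47),(278,122),(206,128)])
for n,L in (("win42",[(322.2,198.2),(290.5,173),(356.2,172.5),(290.5,221.8),(354.5,221.8)]),):
    print(n,[plane("wrist",p,42,T1) for p in L])
print("cradle18",[plane("wrist",p,18,T1) for p in [(281.2,160),(365,157),(365,222.5),(284.5,223)]])
print("tray18 v1",[plane("wrist",p,18,T1) for p in [(169,26),(246,16),(247,95),(168,103)]])
print("dishz18",plane("wrist",(434.5,54),18,T1),plane("wrist",(351.5,87),18,T2))
E
```

```text
charger [[398.603  58.417  40.047]
 [424.227  93.204  43.258]
 [455.816  71.042  42.838]
 [435.128  34.451  55.571]] mean [428.444  64.278  45.429]
dish [[443.891  57.371   6.108]] mean [443.891  57.371   6.108]
pad [[ 389.892 -141.87     2.582]
 [ 395.376  -38.5     18.591]
 [ 488.222  -37.448    2.058]
 [ 492.367 -135.889    5.441]] mean [441.464 -88.427   7.168]
win42 [array([630.818, -92.017]), array([ 599.649, -129.636]), array([599.307, -51.433]), array([ 661.009, -131.447]), array([661.308, -52.022])]
cradle18 [array([ 587.201, -143.564]), array([583.721, -37.876]), array([670.905, -35.257]), array([ 671.16 , -142.133])]
tray18 v1 [array([ 396.735, -297.689]), array([ 398.185, -187.753]), array([ 503.513, -185.55 ]), array([ 505.216, -297.506])]
dishz18 [446.49   52.858] [445.146  56.29 ]
```

Emit:
carry_out(hand=68, rows=[[-122, 43, -116, -34], [-122, 43, -116, -34], [-122, 43, -116, -34], [-122, 43, -116, -34], [-122, 43, -116, -34], [-122, 43, -116, -34], [-122, 43, -116, -34], [-122, 43, -116, -34]])

```text
time: 3.08
tool_pos: [430.5, 62.5, 130.7]
tcp_rot: [-0.973, 1.569, 0.004]
contact_force: [-0.1, -0.2, -0.4]
grip_width: 68.3
```

```bash
python3 - <<'E'
from h import *
T=tool(); print(get_obs()["time"],get_obs()["joint_positions"],T); np.save("T3.npy",T)
cv2.imwrite("pics/w3.png",capture("wrist")[:,:,::-1])
E
```

```text
3.0833 [-0.032  0.293  1.9    0.     0.947 -1.01 ] [[  0.002  -0.829   0.559 430.538]
 [  0.      0.559   0.829  62.475]
 [ -1.     -0.002   0.001 130.659]
 [  0.      0.      0.      1.   ]]
```

View pics/w3.png

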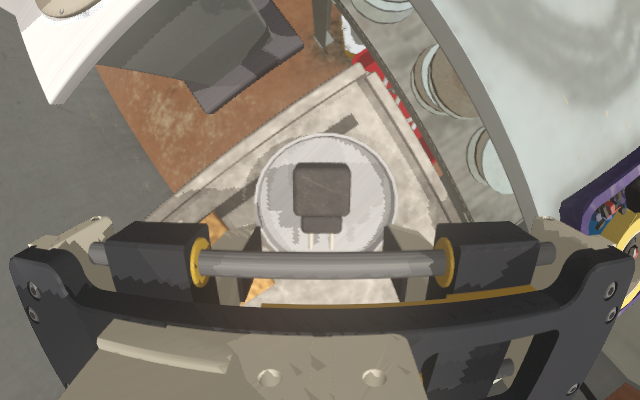

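The charger's top spans columns 294–350 and rows 164–212, square to the jaws.

```bash
python3 - <<'E'
from h import *
T=np.load("T3.npy"); o=get_obs()
for p in [(322,188)]: 
    q=plane("wrist",p,44,T); print(q,q-o["tool_pos"][:2],o["tool_pos"])
print(plane("wrist",(294,188),44,T),plane("wrist",(350,188),44,T))
print("dish",plane("wrist",(325.5,198),18,T))
E
```

```text
[423.202  67.108] [-7.267  4.575] [430.47   62.533 130.664]
[410.41   48.176] [435.97   86.068]
dish [437.858  61.137]
```

Emit:
carry_out(rows=[[-6, 4, -36, 0], [-6, 4, -72, 0], [-6, 4, -95, 0], [-6, 4, -109, 0], [-6, 4, -109, 0], [-6, 4, -109, 0]])

```text
time: 3.63
tool_pos: [425.6, 66.2, 21.8]
tcp_rot: [-0.975, 1.568, 0.002]
contact_force: [0.2, -0.2, 1.1]
grip_width: 67.8
```

Emit:
carry_out(hand=0, rows=[[0, 0, 0, 0], [0, 0, 0, 0], [0, 0, 0, 0], [0, 0, 0, 0], [0, 0, 0, 0], [0, 0, 0, 0]])

```text
time: 4.13
tool_pos: [426.4, 66.1, 22.7]
tcp_rot: [-1.009, 1.566, -0.032]
contact_force: [-0.7, -1.2, 5.9]
grip_width: 47.5
```

Emit:
carry_out(rows=[[0, 0, 30, 0], [0, 0, 60, 0], [-3, -40, 60, 7], [-3, -80, 60, 14], [-3, -120, 60, 21], [-3, -154, 60, 28], [-3, -154, 60, 34], [-3, -154, 40, 34], [-3, -154, 20, 34], [-3, -154, 8, 34], [-3, -154, 1, 34], [-3, -154, 1, 34], [-3, -154, 0, 34], [-3, -154, 0, 34]])

```text
time: 5.3
tool_pos: [423.6, -87.8, 23.0]
tcp_rot: [-1.114, 1.566, 0.457]
contact_force: [-0.3, -0.0, -1.3]
grip_width: 47.6
```

Emit:
carry_out(hand=68, rows=[[0, 0, 0, 0], [0, 0, 0, 0], [0, 0, 0, 0], [0, 0, 40, 0], [0, 0, 80, 0], [0, 0, 110, 0], [0, 0, 110, 0]])

```text
time: 5.88
tool_pos: [426.8, -89.0, 138.5]
tcp_rot: [-1.699, 1.556, -0.127]
contact_force: [1.6, -0.2, 1.0]
grip_width: 68.1
```

```bash
python3 - <<'E'
from h import *
T=tool(); print(get_obs()["time"],get_obs()["joint_positions"],T); np.save("T4.npy",T)
cv2.imwrite("pics/w4.png",capture("wrist")[:,:,::-1])
E
```

```text
5.8833 [-0.384  0.276  1.897  0.005  0.954 -1.959] [[  0.014  -1.     -0.001 426.838]
 [ -0.002  -0.001   1.    -88.984]
 [ -1.     -0.014  -0.002 138.504]
 [  0.      0.      0.      1.   ]]
```

View pics/w4.png

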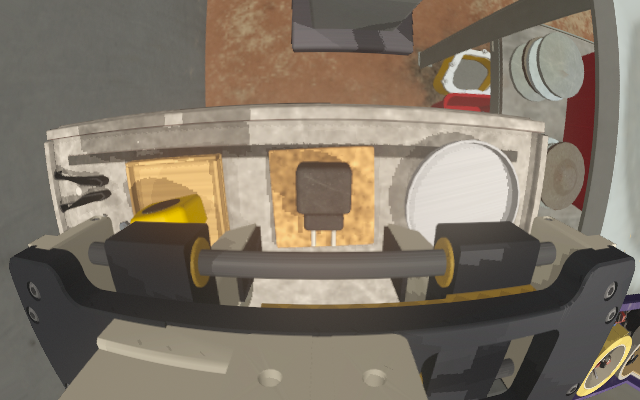

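The charger sits right way up on the pad at (323,185), and the dish is empty. Next is the winder.

Emit:
carry_out(hand=64, rows=[[30, 0, 0, -7], [60, 0, 0, -14], [100, -3, 0, -21], [140, -3, 0, -28], [180, -3, 0, -35], [203, -3, 0, -42], [203, -3, 0, -49], [203, -3, 0, -56], [203, -3, 0, -63], [203, -3, 0, -70], [203, -3, 0, -77], [203, -3, 0, -84], [203, -3, 0, -90], [203, -3, 0, -90], [203, -3, 0, -90]])

```text
time: 7.18
tool_pos: [628.0, -91.4, 134.7]
tcp_rot: [-1.813, 1.56, -1.809]
contact_force: [-0.3, 0.2, -0.3]
grip_width: 64.2
```

```bash
python3 - <<'E'
from h import *
T=tool(); print(get_obs()["time"],get_obs()["joint_positions"],T); np.save("T5.npy",T)
cv2.imwrite("pics/w5.png",capture("wrist")[:,:,::-1])
E
```

```text
7.1833 [-0.26   0.62   1.325 -0.012  1.196 -0.259] [[ -0.003  -0.004   1.    627.998]
 [ -0.011   1.      0.004 -91.379]
 [ -1.     -0.011  -0.003 134.697]
 [  0.      0.      0.      1.   ]]
```

View pics/w5.png

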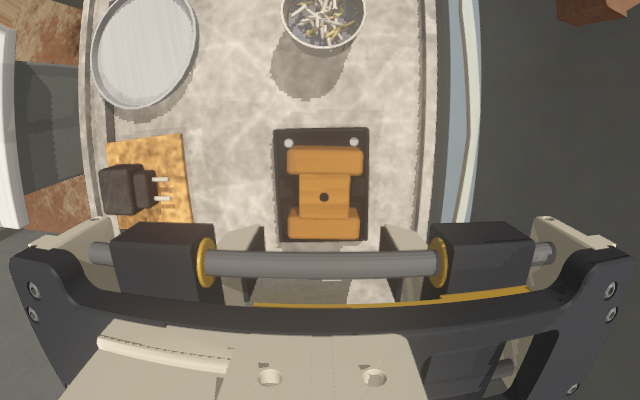

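The winder's hole is at (324,197). Its bars reach columns 287–363, and the cradle spans columns 274–369 and rows 128–242.

```bash
python3 - <<'E'
from h import *
T1=np.load("T1.npy");T=np.load("T5.npy"); o=get_obs()
print("hole tri",tri(ray("wrist",(322.2,198.2),T1),ray("wrist",(324,197),T)), "plane", plane("wrist",(324,197),42,T))
C5=[(274.5,129),(368,128),(369,241),(276,242)]; C1=[(365,157),(365,222.5),(284.5,223),(281.2,160)]
print("cradle18",[plane("wrist",p,18,T) for p in C5],np.mean([plane("wrist",p,18,T) for p in C5],0))
# outer bar top corners: view5 vs view1
print("bar corner",tri(ray("wrist",(356.2,172.5),T1),ray("wrist",(289,151),T)),tri(ray("wrist",(354.5,221.8),T1),ray("wrist",(362,151),T)))
print([plane("wrist",p,42,T) for p in [(300,190),(350,190)]],o["tool_pos"])
# dish rim centre from view 4 and 1,2
a=ray("wrist",(462,194),np.load("T4.npy"));print("dish",[tri(ray("wrist",p,np.load(f)),a) for p,f in (((434.5,54),"T1.npy"),((351.5,87),"T2.npy"))])
E
```

```text
hole tri [629.985 -90.435  48.284] plane [630.454 -92.616]
cradle18 [array([586.282, -36.828]), array([669.28 , -35.588]), array([ 674.664, -143.475]), array([ 584.156, -145.013])] [628.596 -90.226]
bar corner [600.577 -51.61   45.278] [659.403 -51.691  50.725]
[array([610.341, -86.641]), array([652.188, -86.428])] [628.134 -91.43  134.971]
dish [array([440.514,  65.482,  -9.817]), array([441.3  ,  62.227,  -6.457])]
```

Emit:
carry_out(rows=[[2, 0, -36, 0], [2, 0, -72, 0], [2, 0, -95, 0], [2, 0, -110, 0], [2, 0, -110, 0], [2, 0, -110, 0]])

```text
time: 7.73
tool_pos: [629.6, -91.3, 23.9]
tcp_rot: [-1.937, 1.56, -1.931]
contact_force: [-0.8, -0.7, -0.2]
grip_width: 64.5
```

Emit:
carry_out(hand=0, rows=[[0, 0, 0, 0], [0, 0, 0, 0], [0, 0, 0, 0], [0, 0, 0, 0], [0, 0, 0, 0], [0, 0, 0, 0]])

```text
time: 8.23
tool_pos: [629.8, -91.3, 24.3]
tcp_rot: [-1.874, 1.56, -1.868]
contact_force: [-0.2, 0.3, 1.9]
grip_width: 42.8
```

Emit:
carry_out(rows=[[0, 0, 8, 0], [0, 0, 20, 0], [0, 0, 40, 0], [0, 0, 65, 0], [0, 0, 80, 0], [0, 0, 80, 0]])

```text
time: 8.73
tool_pos: [632.2, -91.9, 109.5]
tcp_rot: [-1.218, 1.557, -1.211]
contact_force: [1.5, 0.2, 0.1]
grip_width: 43.0
```

```bash
python3 - <<'E'
from h import *
for n,pts in ((2,[(299.5,87),(403.5,88),(352,35),(350,138),(315,50),(388,50)]),(1,[(388.5,54),(481,54),(435,7),(434,101)]),(3,[(257,195),(397,197),(327,134),(277,153),(377,153)]),(5,[(92,60),(197,40),(137,107)])):
    T=np.load(f"T{n}.npy"); P=np.array([plane("wrist",p,18,T) for p in pts])
    s=np.linalg.lstsq(np.c_[2*P,np.ones(len(P))],(P**2).sum(1),rcond=None)[0]
    print(n,s[:2],np.sqrt(s[2]+s[0]**2+s[1]**2))
E
```

```text
2 [443.886  59.609] 65.38708463077275
1 [444.754  58.864] 65.4025855955449
3 [445.173  59.667] 65.27179565945195
5 [446.962  58.236] 65.93231195628384
```

Emit:
carry_out(rows=[[-31, 25, 0, 0], [-62, 50, 0, 0], [-93, 75, 0, 0], [-124, 100, 0, 0], [-155, 126, 0, 0], [-187, 151, 0, 0], [-187, 151, 0, 0], [-187, 151, -25, 0], [-187, 151, -50, 0], [-187, 151, -68, 0], [-187, 151, -78, 0], [-187, 151, -83, 0], [-187, 151, -85, 0], [-187, 151, -85, 0], [-187, 151, -85, 0]])

```text
time: 9.98
tool_pos: [445.6, 59.0, 24.9]
tcp_rot: [-1.156, 1.557, -1.149]
contact_force: [0.4, 0.5, -0.7]
grip_width: 42.8
```

Emit:
carry_out(hand=62, rows=[[0, 0, 0, 0], [0, 0, 0, 0], [0, 0, 0, 0], [0, 0, 15, 0], [0, 0, 50, 0], [0, 0, 90, 0], [0, 0, 120, 0], [0, 0, 120, 0]])

```text
time: 10.65
tool_pos: [449.0, 59.0, 150.7]
tcp_rot: [-0.663, 1.549, -0.656]
contact_force: [1.4, -0.4, 0.8]
grip_width: 61.9
```

```bash
python3 - <<'E'
from h import *
T=tool(); print(get_obs()["time"],T); np.save("T6.npy",T)
cv2.imwrite("pics/w6.png",capture("wrist")[:,:,::-1])
E
```

```text
10.65 [[  0.017  -0.007   1.    449.041]
 [ -0.013   1.      0.007  58.998]
 [ -1.     -0.013   0.017 150.696]
 [  0.      0.      0.      1.   ]]
```

View pics/w6.png

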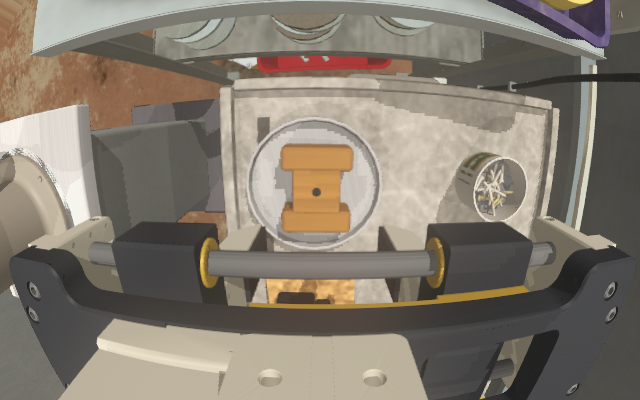

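The winder lies centred in the dish, with its hole at (316,192). Now the tape measure.

Emit:
carry_out(hand=70, rows=[[6, -38, 20, 0], [6, -76, 20, 0], [6, -114, 20, 0], [6, -152, 20, 0], [6, -190, 20, 0], [6, -228, 20, 0], [6, -266, 20, 0], [6, -299, 20, 0], [6, -299, 20, 0], [6, -299, 20, 0]])

```text
time: 11.53
tool_pos: [452.9, -241.0, 166.7]
tcp_rot: [-0.793, 1.555, -0.789]
contact_force: [0.0, 0.4, -0.8]
grip_width: 70.3
```

```bash
python3 - <<'E'
from h import *
T=tool(); print(get_obs()["time"],get_obs()["joint_positions"],T); np.save("T7.npy",T)
b=capture("wrist")[:,:,::-1]; cv2.imwrite("pics/w7.png",b)
cv2.imwrite("pics/z7.png",cv2.resize(b[60:240,200:440],None,fx=3,fy=3,interpolation=cv2.INTER_CUBIC))
E
```

```text
11.5333 [-0.637  0.37   1.661 -0.003  1.095 -0.639] [[   0.011   -0.003    1.     452.853]
 [  -0.011    1.       0.004 -241.048]
 [  -1.      -0.012    0.011  166.703]
 [   0.       0.       0.       1.   ]]
```

View pics/z7.png

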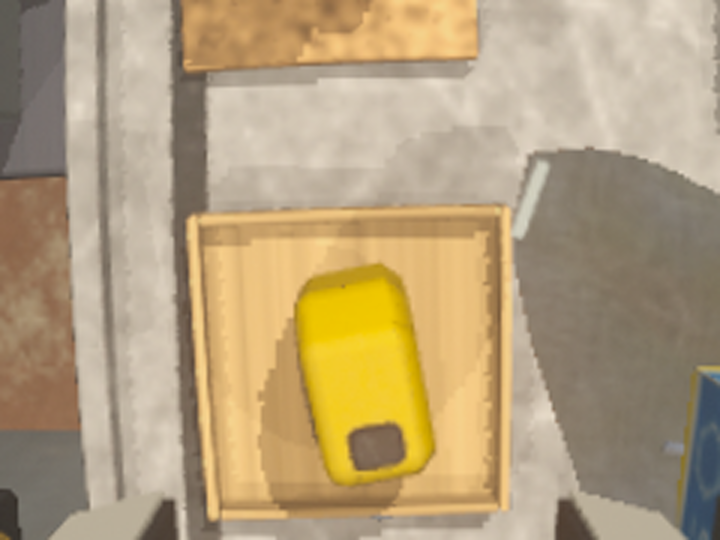

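The crop shows the tape upright, with its top around crop (365,375), a dark window at crop (377,446), and the tape turned about 11°.

```bash
python3 - <<'E'
from h import *
T1=np.load("T1.npy");T=np.load("T7.npy")
f=lambda x,y:(200+x/3,60+y/3)
print("window",tri(ray("wrist",(180,58.2),T1),ray("wrist",f(377,446),T)))
for n,p,z in (("near end",(385,482),72),("far z74",(355,267),74),("far z45",(355,267),45),("L1",(303,340),72),("L2",(330,465),72),("R1",(410,340),72),("R2",(434,450),72),("ridge",(355,342),74)): print(n,plane("wrist",f(*p),z,T))
print("tray",np.mean([plane("wrist",f(*p),18,T) for p in [(190,216),(509,207),(508,510),(212,517)]],0),[plane("wrist",f(*p),18,T) for p in [(190,216),(509,207),(508,510),(212,517)]])
E
```

```text
window [ 457.799 -254.241   66.426]
near end [ 460.543 -264.221]
far z74 [ 451.797 -201.924]
far z45 [ 451.817 -205.312]
L1 [ 437.417 -222.505]
L2 [ 444.686 -259.027]
R1 [ 467.085 -222.472]
R2 [ 474.499 -254.507]
ridge [ 451.833 -222.676]
tray [ 451.795 -242.709] [array([ 397.064, -190.915]), array([ 502.751, -187.822]), array([ 506.673, -294.708]), array([ 400.691, -297.389])]
```

Emit:
carry_out(rows=[[2, 6, 0, 6], [2, 6, -20, 12], [2, 6, -55, 12], [2, 6, -90, 12], [2, 6, -115, 12], [2, 6, -135, 12], [2, 6, -135, 12], [2, 6, -135, 12]])

```text
time: 12.25
tool_pos: [454.4, -231.9, 31.3]
tcp_rot: [-0.759, 1.558, -0.542]
contact_force: [-0.2, 0.8, 0.2]
grip_width: 69.8
```

Emit:
carry_out(hand=0, rows=[[0, 0, 0, 0], [0, 0, 0, 0], [0, 0, 0, 0], [0, 0, 0, 0], [0, 0, 0, 0], [0, 0, 0, 0], [0, 0, 0, 0]])

```text
time: 12.83
tool_pos: [454.5, -232.0, 31.7]
tcp_rot: [-0.765, 1.558, -0.549]
contact_force: [-0.6, -0.2, 4.4]
grip_width: 33.9
```

Emit:
carry_out(rows=[[0, 0, 8, 0], [0, 0, 30, 0], [0, 0, 60, 0], [0, 0, 80, 0], [0, 0, 80, -6], [0, 0, 80, -12], [0, 0, 80, -12]])

```text
time: 13.42
tool_pos: [454.5, -232.1, 112.5]
tcp_rot: [-0.751, 1.557, -0.748]
contact_force: [0.5, -0.4, -1.8]
grip_width: 34.1
```

```bash
python3 - <<'E'
from h import *
T=tool(); print(get_obs()["time"],get_obs()["joint_positions"],T); np.save("T8.npy",T)
b=capture("wrist")[:,:,::-1]; cv2.imwrite("pics/w8.png",b)
E
```

```text
13.4167 [-0.621  0.433  1.735 -0.002  0.96  -0.623] [[   0.01    -0.003    1.     454.528]
 [  -0.01     1.       0.003 -232.051]
 [  -1.      -0.01     0.01   112.512]
 [   0.       0.       0.       1.   ]]
```

View pics/w8.png

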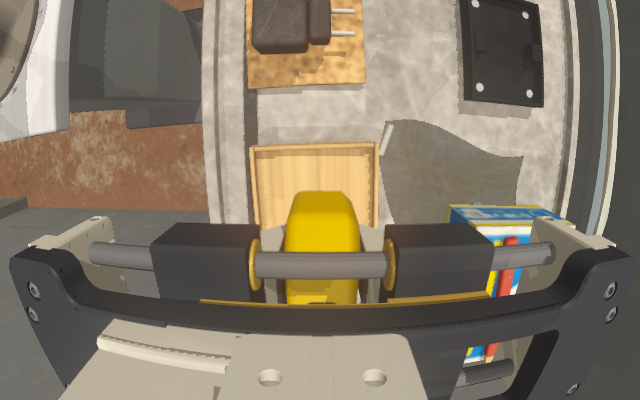

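The tape is held, upright and square at 34 mm. Next I'll carry it to the cradle at (628,-90).

Emit:
carry_out(rows=[[29, 24, 0, 0], [58, 48, 0, 0], [87, 72, 0, 0], [116, 96, 0, 0], [145, 120, 0, 0], [174, 143, 0, 0], [174, 143, 0, 0], [174, 143, -25, 0], [174, 143, -45, 0], [174, 143, -58, 0], [174, 143, -68, 0], [174, 143, -74, 0], [174, 143, -78, 0], [174, 143, -80, 0], [174, 143, -80, 0], [174, 143, -80, 0]])

```text
time: 14.8
tool_pos: [628.8, -89.1, 32.8]
tcp_rot: [-0.72, 1.556, -0.711]
contact_force: [0.1, 0.7, -1.3]
grip_width: 33.7
```

Emit:
carry_out(hand=62, rows=[[0, 0, -1, 0], [0, 0, -1, 0], [0, 0, -1, 0], [0, 0, -1, 0], [0, 0, 15, 0], [0, 0, 50, 0], [0, 0, 90, 0], [0, 0, 130, 0], [0, 0, 130, 0]])

```text
time: 15.55
tool_pos: [632.9, -90.1, 172.3]
tcp_rot: [-0.485, 1.542, -0.476]
contact_force: [2.0, -0.2, 1.3]
grip_width: 61.9
```

```bash
python3 - <<'E'
from h import *
T=tool(); print(get_obs()["time"],T); np.save("T9.npy",T)
b=capture("wrist")[:,:,::-1]; cv2.imwrite("pics/w9.png",b)
E
```

```text
15.55 [[  0.026  -0.009   1.    632.901]
 [ -0.013   1.      0.009 -90.074]
 [ -1.     -0.014   0.026 172.304]
 [  0.      0.      0.      1.   ]]
```

View pics/w9.png

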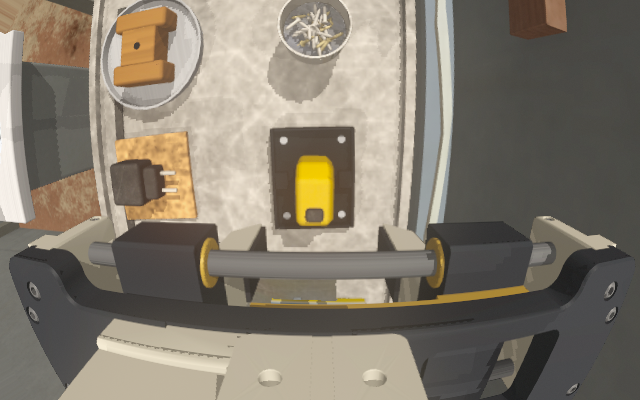

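The tape stands centred between the lugs at (314,190). The last one is the charger on the pad.

Emit:
carry_out(hand=68, rows=[[-20, 2, 0, 7], [-55, 2, 0, 14], [-90, 2, 0, 21], [-125, 2, 0, 28], [-160, 2, 0, 35], [-190, 2, 0, 42], [-209, 2, 0, 49], [-209, 2, 0, 56], [-209, 2, 0, 63], [-209, 2, 0, 70], [-209, 2, -20, 77], [-209, 2, -50, 84], [-209, 2, -70, 90], [-209, 2, -80, 90], [-209, 2, -80, 90]])

```text
time: 16.85
tool_pos: [420.4, -86.9, 85.8]
tcp_rot: [-0.279, 1.546, 1.301]
contact_force: [-0.3, 0.4, 0.1]
grip_width: 67.9
```

```bash
python3 - <<'E'
from h import *
T9=np.load("T9.npy"); print("tape ends",plane("wrist",(314,225),72,T9),plane("wrist",(315,156),50,T9))
T=tool(); print(get_obs()["time"],T); np.save("T10.npy",T)
b=capture("wrist")[:,:,::-1]; cv2.imwrite("pics/w10.png",b)
g=b.max(2); m=((g<85)*255).astype(np.uint8); m[:120]=0; m[225:]=0; m[:,:270]=0; m[:,380:]=0
n,l,s,c=cv2.connectedComponentsWithStats(m); k=1+s[1:,4].argmax(); print(s[k],c[k])
x,y,w,h=s[k][:4]; q=plane("wrist",(x+w/2,y),44,T); print("body front mid",q, plane("wrist",(x,y+20),44,T),plane("wrist",(x+w,y+20),44,T))
cv2.rectangle(b:=b.copy(),(int(x),int(y)),(int(x+w),int(y+h)),(0,0,255),1); cv2.imwrite("pics/w10m.png",b)
E
```

```text
tape ends [ 627.65  -119.188] [628.421 -60.678]
16.85 [[  0.007  -1.     -0.009 420.405]
 [  0.024  -0.009   1.    -86.917]
 [ -1.     -0.007   0.024  85.834]
 [  0.      0.      0.      1.   ]]
[287 182  24  10 150] [298.353 185.9  ]
body front mid [ 396.686 -102.448] [ 410.495 -110.688] [410.442 -94.493]
```

View pics/w10m.png

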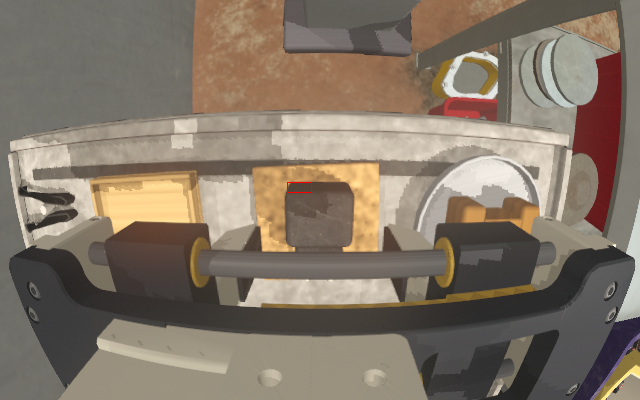

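My dark mask caught only the charger's edge. By eye the charger spans columns 286–353 and rows 183–247, centred between the jaws, so I'll go down at the pose where it was released.

Emit:
carry_out(rows=[[3, -1, -30, 0], [3, -1, -50, 0], [3, -1, -63, 0], [3, -1, -63, 0], [3, -1, -63, 0]])

```text
time: 17.32
tool_pos: [424.4, -88.3, 24.5]
tcp_rot: [-0.362, 1.546, 1.217]
contact_force: [-0.4, -0.4, -0.4]
grip_width: 68.0
```

Emit:
carry_out(hand=0, rows=[[0, 0, 0, 0], [0, 0, 0, 0], [0, 0, 0, 0], [0, 0, 0, 0], [0, 0, 0, 0], [0, 0, 0, 0]])

```text
time: 17.82
tool_pos: [425.0, -88.5, 25.4]
tcp_rot: [-0.432, 1.546, 1.147]
contact_force: [-0.6, 0.3, 7.8]
grip_width: 47.8
```

Emit:
carry_out(rows=[[0, 0, 20, 0], [0, 0, 50, 0], [0, 0, 60, 0], [0, 0, 60, 0]])

```text
time: 18.15
tool_pos: [426.5, -89.1, 87.8]
tcp_rot: [-0.65, 1.546, 0.929]
contact_force: [0.9, 0.0, -0.6]
grip_width: 48.0
```

Emit:
carry_out(rows=[[4, -38, 0, 0], [8, -76, 0, 0], [8, -115, 0, 0], [8, -154, 0, 0], [8, -154, -15, 0], [8, -154, -35, 0], [8, -154, -50, 0], [8, -154, -57, 0], [8, -154, -60, 0], [8, -154, -62, 0], [8, -154, -63, 0], [8, -154, -63, 0]])

```text
time: 19.15
tool_pos: [434.7, -243.0, 25.5]
tcp_rot: [-0.672, 1.546, 0.907]
contact_force: [-0.5, 0.5, -0.8]
grip_width: 47.8
```

Emit:
carry_out(hand=66, rows=[[0, 0, 0, 0], [0, 0, 0, 0], [0, 0, 0, 0], [0, 0, 0, 0], [0, 0, 30, 0], [0, 0, 70, 0], [0, 0, 110, 0], [0, 0, 150, 0], [40, 40, 190, 0], [70, 70, 200, 0], [100, 100, 200, 0], [130, 130, 200, 0], [160, 150, 200, 0], [160, 150, 200, 0]])

```text
time: 20.32
tool_pos: [597.2, -89.6, 225.9]
tcp_rot: [-0.718, 1.544, 0.863]
contact_force: [-0.9, 0.1, 0.1]
grip_width: 66.1
```

```bash
python3 - <<'E'
from h import *
T=tool(); print(get_obs()["time"],T); np.save("T11.npy",T)
cv2.imwrite("pics/w11.png",capture("wrist")[:,:,::-1])
E
```

```text
20.3167 [[  0.017  -1.     -0.011 597.213]
 [  0.02   -0.011   1.    -89.64 ]
 [ -1.     -0.018   0.02  225.934]
 [  0.      0.      0.      1.   ]]
```

View pics/w11.png

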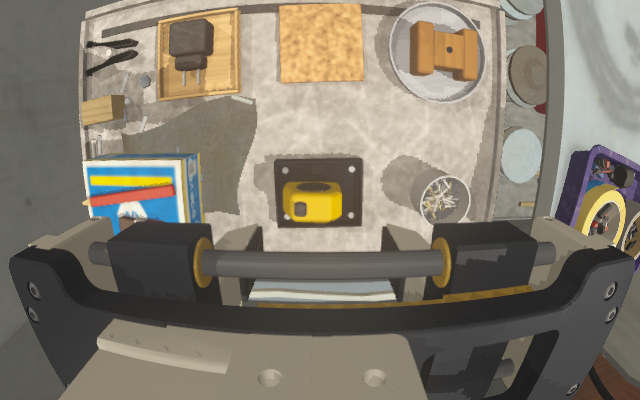

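All three sit in their places, with the charger at (190,45), the winder hole at (450,49) and the tape at (313,200). The tin, clamp and pencil look unmoved. One numeric check, then hand-in.

```bash
python3 - <<'E'
from h import *
T=np.load("T11.npy");T1=np.load("T1.npy")
P=np.array([plane("wrist",p,44,T) for p in [(171,19),(213,19),(211,51),(170,54)]]); print("charger body top",P,P.mean(0),"origin ~",P.mean(0)+[18,0])
print("tray",np.mean([plane("wrist",p,18,T) for p in [(164,14),(241,7),(239,94),(158,101)]],0))
print("winder hole",plane("wrist",(450,49),42,T),"dish",np.mean([plane("wrist",p,18,T) for p in [(389,52),(485,52),(437,2),(438,103)]],0))
print("tin",plane("wrist",(444.5,197),49,T),plane("wrist",(444.5,195),49,T1))
print(get_obs()["dq"])
close_job()
E
```

```text
charger body top [[ 409.383 -265.325]
 [ 417.049 -211.479]
 [ 455.605 -212.393]
 [ 453.335 -264.406]] [ 433.843 -238.401] origin ~ [ 451.843 -238.401]
tray [ 449.981 -238.766]
winder hole [445.702  59.749] dish [444.475  55.814]
tin [621.897  59.969] [625.524  60.721]
[-0.063 -0.039  0.103 -0.021 -0.016 -0.087]
the job is handed in; nothing more can be done
```

I set the charger aside on the pad, moved the winder to the dish, stood the tape measure in the cradle and then put the charger in the square tray. The job was handed in at about 20 s of the 104 s allowed. It reports no verdict.

**Last checks (wrist camera):**

| Thing | Measured distance from its place | Limit |
|---|---|---|
| Charger | about 2 mm | 32 mm |
| Winder | about 4 mm | 16 mm |
| Tape measure | about 1 mm | 22 mm |

- **Flat on the floor:** all three look upright and flat in the last picture. I did not measure their final heights or tilts. I let each go with the hand at nearly the height where it was gripped, above floors of the same nominal height.
- **Things to leave alone:** the tin measured within about 4 mm of its first position. The clamp and pencil look unmoved, but I checked them only by eye.
- **Checks that disagreed or failed:** the two-view heights scattered by about 5–10 mm. They roughly supported the stated heights, which I used. The dark-colour mask for the second charger grasp caught only an edge, so I judged that one by eye and used its known release pose. The arm showed small residual joint speeds of up to 0.1 rad/s just before hand-in, with the gripper well clear above everything.

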